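Sweep tube offcuts off the tilted inspection tray

TASK

Take the wide scraper out of its wooden rack and, with its blade edge, sweep both leftover offcuts down the floor of the tilted tray and over the open lip into the cup beneath. Do not touch the offcuts with the fingers. Then stand the scraper back upright in the rack groove, at the place it came from.

Things in the scene. Friction and masses are not known exactly. Their poses are not given: they have to be found in the camera images.
- scraper_grip (a point): Wide scraper, 150 g, upright: steel blade 84 wide, 5 thick; black handle on top 70 long, 18 thick, 30 high. Point: handle centre, 90 above the blade's edge; x square to blade, y along it, z up. Leans up to 5 deg in a fixed plywood rack: groove along y, 7.5 wide, floor 6 above bench, flaring to 28 at its top 53 above bench, ends open. A 34-wide scraper (not used) stands 100 along the groove. mm.
- tray: Fixed aluminium tray tilted 0.26 rad. Origin: floor centre, on its surface, 96 above bench; x down the slope, y across, z square to floor. Floor 200 long (x), 108 wide; walls 22 high at sides and top end; the low end x=+100 is an open lip, 70 above bench. Fixed under the lip: the open grey cup, inside 82 x 122, rim 55 above bench, from 13 behind the lip to 69 beyond it, centred on y=0. mm.
- ring_mid (a point): Leftover: black ring cut from a tube, outside diameter 26 mm, 12 mm high, 15 g, lying flat on the tray's floor within 60 mm of its centre, held there by friction. The point is its centre.
- coupon_mid (a point): Leftover: black flat plate cut from a tube wall, 30 x 20 x 8 mm, 15 g, lying flat on the tray's floor within 60 mm of its centre, held there by friction. The point is its centre.

How it is judged:
By the outcome, as a careful person would: the job done as asked, in the order asked, and still so for the second after the job is handed in, with the robot touching nothing.
It also fails if it takes over 64 s, if anything falls off the work surface, if the arm or the gripper's body presses on something with over 40 N, if the wrist force passes 120 N, or if a joint passes its speed limit or range.

ROBOT

A 6-joint arm with a two-finger parallel gripper is mounted at the origin on the work surface. World frame = base frame: x ahead of the robot, y to its left, z up, the work surface at z = 0. Lengths are in m, angles in rad, forces in N, time in s.
With the tool pointing down it reaches from about 0.375 to 0.9 m from the base axis. Payload 3.1 kg.
Tool frame: the origin (TCP) lies between the finger pads; the fingertips stand 8 mm ahead of it and the grasp point (between the pads) lies 11 mm behind it; z points along the fingers, y is the line along which they close (so a half turn about z gives the same grasp; the last joint's range is limited). The gripper opens to 87 mm and grips with 3 to 60 N. Pads are 19 mm wide; open, the fingers measure 117 mm over their backs; the gripper's body (75 mm by 190 mm) begins 51 mm behind the grasp point.
Start: joints at [-1.381, 0.527, 1.433, -0, 1.181, -0.178], TCP at [0.225, -0.583, 0.231] pointing down, gripper open.
Joint ranges: [-3.08, 3.08], [-0.75, 2.2], [0.22, 2.44], [-1.43, 4.57], [0, 2.65], [-2.85, 2.85]. Speed limits (rad/s): [2.79, 2.79, 3.14, 3.14, 3.14, 3.14].

INTERFACE

Orientations are given as a unit quaternion [x, y, z, w].
In Python, from rig import robot, vision, job gives the robot as it stands.
- The arm moves only by the shell command python3 -m handwheel 'ROWS' [OPENING] [FORCE]. ROWS is JSON, a list of rows, each a list of 4 numbers: the shift along the tool's x, y, z as a fraction of full scale, then the turn about the tool's z as a fraction of full scale. A call has 1 to 20 rows; each row is the pose to reach, as a shift and turn from the pose commanded when the call began, along the tool's axes at that moment, turning the shorter way round; what a row does not reach only later rows make up. Full scale, the value 1, is 300 mm for a shift and 2 pi rad for a turn. A row lasts 1/12 s, in which the tool goes at most 41.7 mm and 7.16 degrees, less where a joint would pass 70% of its speed; a pose out of reach is approached as far as the arm can. A call with a number of a shift or a turn outside -1 to 1 is refused whole. A call with a gripper value outside its range is refused whole. OPENING is the opening in per cent of the stroke, from 0 (shut) to 100 (fully open), set as the call begins (- or left out, the last holds). The fingers move at their own pace and stop on an object; FORCE is the grip in N (left out, the last holds). Time passes only in rows, so rows that repeat a pose let the fingers close. It gives the time, the measured TCP pose, the force, the opening and the grip force at its end, in the units of the state.
- robot.get_obs(): the state, without advancing time (a new reading comes with each control period).
- vision.camera(name): name is "scene" or "top" or "wrist"; returns a dict with "frame" (384x512x3 uint8, red, green, blue), "K" (3x3 intrinsics, pixels), "cam_to_world" (4x4, takes a point from camera to world coordinates); the wrist camera has in their place "hand_eye" (4x4, takes a point from camera to tool coordinates, whose origin is the TCP and whose axes are the flange's). Camera axes: x right, y down, z forward; pixel columns grow to the right and rows downward; lengths in m; the calibration is good to about 2 mm. A picture is of the moment at which its call begins: read the wrist's pose just before it. There is no depth.
- job.hand_in(): hands the job in; it is judged then, once.
Trained networks look in the newest picture that a camera, given by its name, has taken for a name from the list of things; names that differ only in an ending like _2 or _b are one class to them, and where a whole thing is asked for, a point or a joint stands for the part that bears it (a point fixed in the world has none). Each returns a list of dicts, best first, with "conf" (0 to 1); they miss things now and then, are a little off and sometimes report something else, mostly with a low value. They report only what shows in the picture. A call takes as long as a camera call.
- vision.look_for(camera, label): "point" ([row, column] in pixels, amid what is visible of it).
- vision.outline_of(camera, label): "mask" (384x512 bool, what is visible of it) and "point" ([row, column] in pixels, amid what is visible of it).
The state is a dict: "time": time; "q": joint angles; "joint_velocities": joint speeds; "joint_torque": joint torques, N m; "position": TCP position; "tool_rot": TCP orientation; "ft_force": force on the tool from outside, world axes, zero at the start; "moment": the same for the moment, N m; "grip_width": finger opening in m; "grip_force": force on a finger pad.
Only numpy, scipy, OpenCV 4.12 (cv2) and the standard library are available. Lean on these libraries where they do the work, as an engineer would, in place of code of your own. Each camera call takes 0.05 s, during which the arm holds its last target. There are 200 camera calls.

## Working session

There is one attempt and no reset: what is moved stays moved. The work goes in short steps, Python scripts to look and compute and a shell command to move; the robot and the scene stay as the last step left them, time stands still between calls to the robot, and variables do not carry over. Pictures are saved under pics/ and viewed, at most 10 in all, crops included, and the job is handed in when it is done.

```bash
ls; mkdir -p pics; python3 - <<'E'
from rig import robot, vision, job
import cv2, numpy as np
o=robot.get_obs(); print(o['time'],o['position'],o['tool_rot'],o['grip_width'])
ims=[]
for c in ['scene','top']:
    r=vision.camera(c); np.savez(f'cam_{c}.npz',K=r['K'],T=r['cam_to_world'],frame=r['frame'])
    print(c,r['K'].tolist(),np.round(r['cam_to_world'],4).tolist())
    for l in ['scraper_grip','tray','ring_mid','coupon_mid']:
        for d in vision.outline_of(c,l)[:2]:
            print(c,l,round(d['conf'],2),np.round(d['point'],1),int(d['mask'].sum()), cv2.minAreaRect(np.argwhere(d['mask'])[:,::-1].astype(np.float32)))
    cv2.imwrite(f'pics/{c}0.png',r['frame'][:,:,::-1])
E
```

```text
pics
0.0 [ 0.22461421 -0.58248234  0.22957916] [ 9.83142143e-01  1.82839743e-01 -1.43639340e-05 -1.07433702e-03] 0.08651176980322235
scene [[479.26095393549195, 0.0, 249.79744444190334], [0.0, 479.26095393549195, 185.0026120569139], [0.0, 0.0, 1.0]] [[-0.6361, 0.4811, -0.6033, 1.041], [0.7716, 0.405, -0.4905, 0.4065], [0.0084, -0.7775, -0.6288, 0.6662], [0.0, 0.0, 0.0, 1.0]]
scene scraper_grip 0.72 [155.1 167.6] 869 ((167.90000915527344, 157.20001220703125), (43.826927185058594, 26.385601043701172), 26.56505012512207)
scene tray 0.69 [286.2 339. ] 16948 ((345.8405456542969, 282.4656677246094), (102.48863983154297, 194.84217834472656), 47.68977355957031)
scene ring_mid 0.57 [272.9 360. ] 242 ((359.5, 276.5), (17.0, 17.0), 90.0)
scene coupon_mid 0.51 [249.1 336.1] 234 ((336.26715087890625, 252.2876739501953), (19.428831100463867, 12.289320945739746), 20.556045532226562)
top [[496.0507015215859, 0.0, 260.7310842440944], [0.0, 496.0507015215859, 192.54644396145022], [0.0, 0.0, 1.0]] [[-0.0254, -0.9978, 0.0616, 0.4743], [-0.9997, 0.0255, 0.0002, -0.0101], [-0.0017, -0.0616, -0.9981, 1.0111], [0.0, 0.0, 0.0, 1.0]]
top scraper_grip 0.73 [199.7 386.8] 451 ((381.8911437988281, 196.58526611328125), (10.200634956359863, 52.3070182800293), 85.60128784179688)
top tray 0.61 [188.6 149.5] 10664 ((146.4905548095703, 184.39324951171875), (83.75190734863281, 142.96571350097656), 8.972625732421875)
top ring_mid 0.64 [177.6 124.9] 120 ((129.5, 182.0), (14.0, 13.0), 90.0)
top coupon_mid 0.63 [192.4 158.9] 205 ((158.09458923339844, 192.06756591796875), (12.001126289367676, 17.59069061279297), 80.53767395019531)
```

View pics/scene0.png

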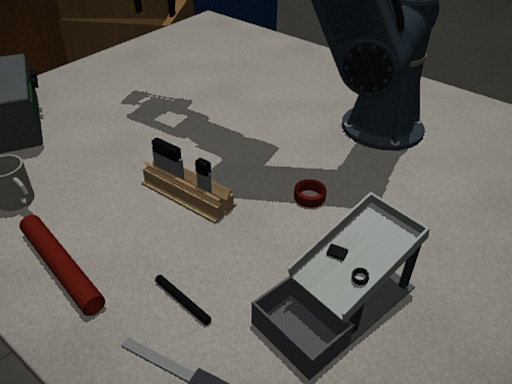

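View pics/top0.png

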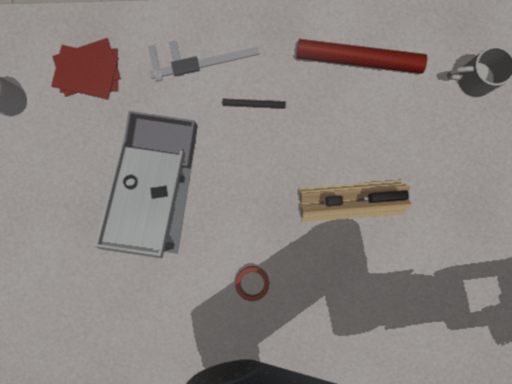

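The scene view shows the wide scraper at about (168,157), furthest from the tray, with the narrow one next to it at (203,170). The tray's low end and the cup face +x. In the top view the coupon is at (159,192), the ring at (130,181), and the wide handle spans columns 369–408 near row 197. Next I'll zoom in to get the tray corners.

```bash
python3 - <<'E'
import numpy as np,cv2
f=np.load('cam_top.npz')['frame'][:,:,::-1]; g=np.load('cam_scene.npz')['frame'][:,:,::-1]
a=cv2.resize(f[105:260,90:200],None,fx=3.8,fy=3.8,interpolation=cv2.INTER_CUBIC) #418x589
b=cv2.resize(f[172:227,295:415],None,fx=3.1,fy=3.1,interpolation=cv2.INTER_CUBIC)
c=cv2.resize(g[185:375,245:435],None,fx=1.95,fy=1.95,interpolation=cv2.INTER_CUBIC)
im=np.zeros((600,800,3),np.uint8); im[:a.shape[0],:a.shape[1]]=a; im[:b.shape[0],422:422+b.shape[1]]=b; im[200:200+c.shape[0],422:422+c.shape[1]]=c
cv2.imwrite('pics/crop.png',np.clip(im*1.3,0,255).astype(np.uint8))
E
```

```text
(no output)
```

View pics/crop.png

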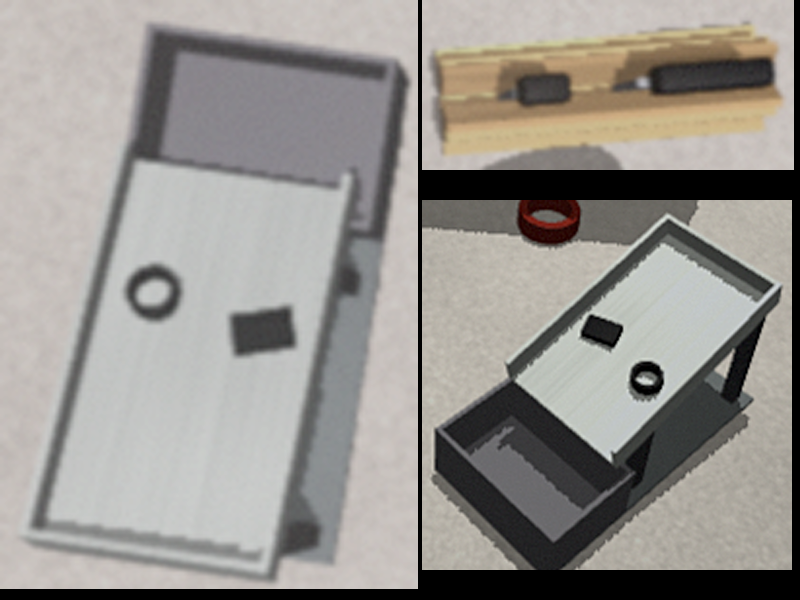

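```bash
cat > h.py <<'E'
import numpy as np, cv2
from scipy.optimize import least_squares
def cam(c):
    d=np.load(f'cam_{c}.npz'); return d['K'],d['T']
def proj(c,P):
    K,T=cam(c); p=(np.linalg.inv(T)@np.r_[P,1])[:3]; p=K@p; return p[:2]/p[2]
def ray(c,u,v):
    K,T=cam(c); d=T[:3,:3]@np.linalg.solve(K,[u,v,1]); return T[:3,3],d
def on_z(c,u,v,z):
    o,d=ray(c,u,v); return o+d*(z-o[2])/d[2]
def tri(obs):
    A=np.zeros((3,3));b=np.zeros(3)
    for c,u,v in obs:
        o,d=ray(c,u,v); d/=np.linalg.norm(d); M=np.eye(3)-np.outer(d,d); A+=M; b+=M@o
    return np.linalg.solve(A,b)
a=.26
def trayT(x,y,yaw):
    c,s=np.cos(yaw),np.sin(yaw); Rz=np.array([[c,-s,0],[s,c,0],[0,0,1]])
    Ry=np.array([[np.cos(a),0,np.sin(a)],[0,1,0],[-np.sin(a),0,np.cos(a)]])
    T=np.eye(4); T[:3,:3]=Rz@Ry; T[:3,3]=[x,y,.096]; return T
E
python3 - <<'E'
from h import *
T_=lambda u,v:(90+u/3.8,105+v/3.8); S_=lambda u,v:(245+(u-422)/1.95,185+(v-200)/1.95)
obs=[('top',T_(135,160),(100,54,0,0)),('top',T_(25,540),(-100,54,22,1)),('top',T_(272,578),(-100,-54,22,1)),
('scene',S_(512,380),(100,-54,0,0)),('scene',S_(612,463),(100,54,0,0)),('scene',S_(668,216),(-100,-54,22,1)),('scene',S_(780,288),(-100,54,22,1)),('scene',S_(507,365),(100,-54,22,2))]
def res(p,full=True):
    T=trayT(*p[:3]); r=[]
    for c,uv,(x,y,z,k) in obs:
        x,y=x+(np.sign(x)*p[3]*1000 if k==1 else 0), y+(np.sign(y)*p[3]*1000 if k else 0)
        r+=list(proj(c,(T@np.r_[np.array([x,y,z])/1e3,1])[:3])-uv)
    return np.array(r)
s=least_squares(res,[.5,.24,0,.003],loss='soft_l1'); print(s.x); print(np.round(s.fun.reshape(-1,2) if len(s.fun)==16 else s.fun,1)); print(np.round(res(s.x).reshape(-1,2),1))
T=trayT(*s.x[:3]); np.save('tray.npy',s.x[:3])
# offcuts on plane
from h import ray
def on_floor(c,u,v,h):
    o,d=ray(c,u,v); Ti=np.linalg.inv(T); o=(Ti@np.r_[o,1])[:3]; d=Ti[:3,:3]@d; return np.round(1e3*(o+d*(h-o[2])/d[2]),1)
print('ring',on_floor('top',*T_(153,293),.006),on_floor('scene',360,276.5,.006))
print('coup',on_floor('top',*T_(263,331),.006),on_floor('scene',336.5,252,.006))
# scraper handle
B_=lambda u,v:(295+(u-422)/3.1,172+v/3.1)
for uv in [(653,79),(772,71),(712,60),(712,92)]: print(np.round(on_z('top',*B_(*uv),.111),4))
print('groove ends', on_z('top',*B_(440,75),.053),on_z('top',*B_(775,68),.053))
print('tri',tri([('top',388,197),('scene',167,149)]))
for uv in [(520,90),(568,86)]: print('nar',np.round(on_z('top',*B_(*uv),.1),4))
E
```

```text
[ 0.52144655  0.20965596 -0.16566092  0.00146433]
[[-0.4  0.2]
 [-0.8  0.3]
 [-2.8 -0.7]
 [-0.6 -0.3]
 [ 0.   0.6]
 [ 0.1 -0.8]
 [-0.6 -3.4]
 [-0.4 -0.2]]
[[-0.4  0.2]
 [-0.8  0.3]
 [-2.8 -0.7]
 [-0.6 -0.3]
 [ 0.   0.6]
 [ 0.1 -0.8]
 [-0.6 -3.4]
 [-0.4 -0.2]]
ring [30.5 27.4  6. ] [29.5 28.3  6. ]
coup [ 19.1 -29.3   6. ] [ 19.7 -27.8   6. ]
[ 0.5159 -0.2073  0.111 ]
[ 0.5188 -0.2772  0.111 ]
[ 0.5261 -0.2423  0.111 ]
[ 0.5074 -0.2415  0.111 ]
groove ends [ 0.52443564 -0.08729194  0.053     ] [ 0.52347372 -0.29631132  0.053     ]
tri [ 0.51591962 -0.24337953  0.09875674]
nar [ 0.5119 -0.1306  0.1   ]
nar [ 0.5135 -0.1592  0.1   ]
```

```bash
R=1; python3 -m handwheel '[[0.658,-0.3535,-0.07,-0.0989],[0.658,-0.3535,-0.07,-0.0989],[0.658,-0.3535,-0.07,-0.0989],[0.658,-0.3535,-0.07,-0.0989],[0.658,-0.3535,-0.07,-0.0989],[0.658,-0.3535,-0.07,-0.0989],[0.658,-0.3535,-0.07,-0.0989]]' 100 40; cat >> h.py <<'E'
def goto(o,P,psi):
    """rows fractions for TCP target P, tool-x heading psi (tool down)"""
    from scipy.spatial.transform import Rotation as Ro
    R=Ro.from_quat(o['tool_rot']).as_matrix(); h=np.arctan2(R[1,0],R[0,0])
    d=R.T@(np.array(P)-o['position'])/.3; t=-((psi-h+np.pi)%(2*np.pi)-np.pi)/(2*np.pi)
    return np.round(np.r_[d,t],4), round(h,4)
E
python3 - <<'E'
from h import *; from rig import robot
o=robot.get_obs(); print(o['time'],o['position'],goto(o,[.517,-.2423,.25],1.611))
E
```

```text
time: 1.08
position: [0.3732, -0.4096, 0.2522]
tool_rot: [0.879, 0.477, 0.001, -0.0]
ft_force: [-0.9, -1.3, -0.6]
grip_width: 0.0867
grip_force: 0.0
1.0833 [ 0.37323262 -0.40962516  0.25223961] (array([ 0.7288,  0.0977,  0.0085, -0.0982]), np.float64(0.9943))
```

```bash
python3 -m handwheel '[[0.7288,0.0977,0.01,-0.0982],[0.7288,0.0977,0.01,-0.0982],[0.7288,0.0977,0.01,-0.0982],[0.7288,0.0977,0.01,-0.0982],[0.7288,0.0977,0.01,-0.0982],[0.7288,0.0977,0.01,-0.0982],[0.7288,0.0977,0.01,-0.0982],[0.7288,0.0977,0.01,-0.0982]]'; python3 - <<'E'
from h import *; from rig import robot,vision
o=robot.get_obs(); print(o['position'],goto(o,[.517,-.2423,.25],1.611),o['joint_velocities'].round(3))
w=vision.camera('wrist'); np.savez('w1.npz',K=w['K'],E=w['hand_eye'],p=o['position'],r=o['tool_rot'],frame=w['frame'])
print(np.round(w['hand_eye'],4).tolist(),w['K'].tolist())
for d in vision.outline_of('wrist','scraper_grip')[:2]: print(d['conf'],d['point'],cv2.minAreaRect(np.argwhere(d['mask'])[:,::-1].astype(np.float32)))
cv2.imwrite('pics/w1.png',w['frame'][:,:,::-1])
E
```

```text
time: 1.75
position: [0.5154, -0.2472, 0.2484]
tool_rot: [0.694, 0.72, -0.001, 0.0]
ft_force: [-0.6, -0.7, -0.1]
grip_width: 0.087
grip_force: 0.0
[ 0.51537437 -0.24717781  0.24839935] (array([ 0.0161,  0.006 , -0.0054, -0.0007]), np.float64(1.6065)) [-0.038 -0.004  0.007 -0.003 -0.001 -0.005]
[[0.0003, -0.9677, -0.2521, 0.0679], [1.0, 0.0004, -0.0003, -0.0002], [0.0004, -0.2521, 0.9677, -0.1547], [0.0, 0.0, 0.0, 1.0]] [[277.39231297757345, 0.0, 253.9484695488445], [0.0, 277.39231297757345, 191.9703589515157], [0.0, 0.0, 1.0]]
0.77 [178.0, 255.0] ((255.02920532226562, 174.5186767578125), (75.10149383544922, 16.843036651611328), 88.8982925415039)
```

View pics/w1.png

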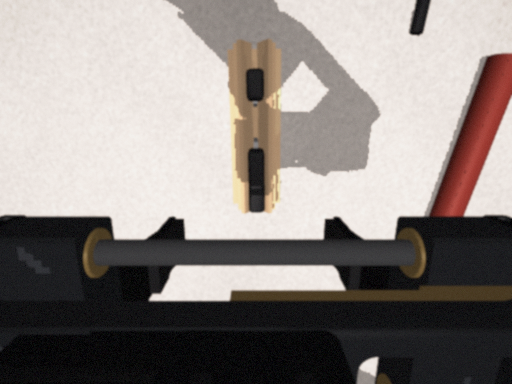

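The wrist view shows the handle at columns 248–264, rows 149–212. It lines up with the image's vertical, so the yaw is right to about 1°. The narrow one is at (255,84).

```bash
python3 - <<'E'
from h import *; from scipy.spatial.transform import Rotation as Ro
d=np.load('w1.npz'); R=Ro.from_quat(d['r']).as_matrix(); K,E=d['K'],d['E']
def P(u,v,z):
    r=R@E[:3,:3]@np.linalg.solve(K,[u,v,1]); o=R@E[:3,3]+d['p']; return np.round(o+r*(z-o[2])/r[2],4)
g=cv2.cvtColor(d['frame'],cv2.COLOR_RGB2GRAY)
for r in (155,170,185,200,208): print(r, g[r,240:272].tolist())
print('top far/near',P(256,149,.111),P(257,212,.111),P(257,212,.081)); print('narrow',P(255,69,.1),P(255,100,.1)); print('rack',P(238,41,.053),P(269,41,.053),P(241,211,.053),P(272,211,.053),P(255,41,.053),P(256.5,211,.053))
E
```

```text
155 [133, 129, 127, 126, 120, 118, 107, 87, 47, 24, 26, 33, 34, 33, 32, 31, 29, 31, 33, 26, 29, 32, 22, 35, 69, 94, 107, 114, 126, 131, 136, 136]
170 [137, 133, 129, 129, 122, 119, 112, 91, 55, 23, 17, 27, 28, 31, 32, 27, 25, 27, 29, 25, 29, 24, 25, 38, 66, 95, 107, 113, 126, 134, 138, 136]
185 [224, 221, 217, 206, 184, 161, 155, 147, 112, 53, 26, 28, 28, 33, 35, 34, 30, 30, 35, 35, 30, 28, 26, 30, 57, 90, 107, 115, 123, 132, 146, 163]
200 [224, 222, 218, 216, 200, 174, 158, 148, 114, 65, 43, 48, 54, 53, 51, 55, 52, 55, 50, 40, 44, 40, 40, 47, 93, 145, 172, 187, 195, 204, 201, 197]
208 [226, 222, 219, 214, 202, 178, 160, 146, 122, 78, 47, 45, 52, 54, 56, 53, 53, 48, 48, 48, 45, 42, 36, 47, 93, 144, 174, 184, 195, 201, 203, 206]
top far/near [ 0.5158 -0.2091  0.111 ] [ 0.5195 -0.2784  0.111 ] [ 0.5202 -0.2886  0.081 ]
narrow [ 0.5119 -0.1299  0.1   ] [ 0.513  -0.1597  0.1   ]
rack [ 0.4912 -0.0933  0.053 ] [ 0.5266 -0.0921  0.053 ] [ 0.4996 -0.2975  0.053 ] [ 0.5407 -0.296   0.053 ] [ 0.5106 -0.0926  0.053 ] [ 0.5201 -0.2967  0.053 ]
```

```bash
python3 -m handwheel '[[0.01,0.0075,0.1,-0.0023],[0.01,0.0075,0.2,-0.0023],[0.01,0.0075,0.3,-0.0023],[0.01,0.0075,0.3,-0.0023],[0.01,0.0075,0.3,-0.0023],[0.01,0.0075,0.3,-0.0023]]'; python3 - <<'E'
from h import *; from rig import robot
o=robot.get_obs(); print(o['position'],goto(o,[.5175,-.243,.085],1.621))
E
```

```text
time: 2.35
position: [0.5178, -0.2453, 0.1598]
tool_rot: [0.69, 0.724, 0.0, 0.001]
ft_force: [0.0, -0.5, 0.4]
grip_width: 0.0868
grip_force: 0.0
[ 0.51784441 -0.24531818  0.15977674] (array([ 0.0081, -0.0012,  0.2492, -0.0004]), np.float64(1.6187))
```

```bash
python3 -m handwheel '[[0.008,-0.001,0.1,0],[0.008,-0.001,0.18,0],[0.008,-0.001,0.235,0],[0.008,-0.001,0.249,0],[0.008,-0.001,0.249,0],[0.008,-0.001,0.249,0]]'; python3 - <<'E'
from h import *; from rig import robot
o=robot.get_obs(); print(o['position'],goto(o,[.5175,-.243,.085],1.621))
E
python3 -m handwheel '[[0,0,0,0],[0,0,0,0],[0,0,0,0],[0,0,0,0],[0,0,0,0],[0,0,0,0],[0,0,0,0],[0,0,0,0],[0,0,0,0],[0,0,0,0],[0,0,0,0],[0,0,0,0]]' 0 40
```

```text
time: 2.85
position: [0.5183, -0.2423, 0.0856]
tool_rot: [0.689, 0.724, 0.0, 0.002]
ft_force: [-0.3, 0.7, 0.0]
grip_width: 0.0871
grip_force: 0.0
[ 0.51831166 -0.24231748  0.08561658] (array([-0.0021, -0.0028,  0.0021, -0.0001]), np.float64(1.6203))
time: 3.85
position: [0.5172, -0.2412, 0.0838]
tool_rot: [0.689, 0.724, 0.0, -0.0]
ft_force: [0.0, 0.9, -0.2]
grip_width: 0.0178
grip_force: 40.0
```

```bash
python3 -m handwheel '[[0,0,-0.03,0],[0,0,-0.1,0],[0,0,-0.2,0],[0,0,-0.32,0],[0,0,-0.45,0],[0,0,-0.58,0],[0,0,-0.58,0],[0,0,-0.58,0]]'; python3 - <<'E'
from h import *; from rig import robot
o=robot.get_obs(); print(o['position'],o['grip_width'])
T=trayT(*np.load('tray.npy'))
for x in (-50,0,115):
    P=(T@[x/1e3,-.002,0,1])[:3]+[0,0,.079]; print(x,P)
P=(T@[-.05,-.002,0,1])[:3]+[0,0,.139]
print(goto(o,P,1.405))
E
```

```text
time: 4.52
position: [0.5182, -0.2419, 0.2611]
tool_rot: [0.689, 0.725, 0.0, 0.003]
ft_force: [-0.7, 0.5, -2.2]
grip_width: 0.0175
grip_force: 40.0
[ 0.51822547 -0.24188867  0.26105292] 0.017532859142325326
-50 [0.47345876 0.21565143 0.18785403]
0 [0.52111674 0.20768334 0.175     ]
115 [0.63073011 0.18935673 0.14543574]
(array([ 1.5309, -0.073 ,  0.0373,  0.0343]), np.float64(1.6208))
```

```bash
python3 -m handwheel '[[0.05,0,0,0],[0.15,-0.005,0,0],[0.25,-0.01,0,0.005],[0.35,-0.015,0,0.01],[0.45,-0.02,0,0.015],[0.55,-0.025,0,0.02],[0.65,-0.03,0,0.025],[0.72,-0.033,0,0.03],[0.77,-0.036,0,0.0343],[0.77,-0.036,0,0.0343]]'; python3 - <<'E'
from h import *; from rig import robot
o=robot.get_obs()
T=trayT(*np.load('tray.npy'))
P=(T@[-.05,-.002,0,1])[:3]+[0,0,.139]
print(o['position'],goto(o,P,1.405))
E
```

```text
time: 5.35
position: [0.4913, -0.0068, 0.2555]
tool_rot: [0.762, 0.647, -0.002, -0.004]
ft_force: [-1.0, 0.1, -1.9]
grip_width: 0.0177
grip_force: 40.0
[ 0.49134688 -0.00680265  0.25553854] (array([ 7.220e-01, -1.787e-01,  2.860e-02,  5.000e-04]), np.float64(1.4081))
```

```bash
python3 -m handwheel '[[0.06,-0.015,0,0],[0.16,-0.04,0,0],[0.26,-0.065,0,0],[0.36,-0.09,0,0],[0.46,-0.115,0,0],[0.56,-0.14,0,0],[0.64,-0.16,0,0],[0.7,-0.173,0,0],[0.722,-0.178,0,0],[0.722,-0.178,0,0],[0.722,-0.178,0,0]]'; python3 - <<'E'
from h import *; from rig import robot,vision
o=robot.get_obs()
T=trayT(*np.load('tray.npy'))
P=(T@[-.05,-.002,0,1])[:3]+[0,0,.079]
print(o['position'],goto(o,P,1.405))
w=vision.camera('wrist')['frame'];s=vision.camera('scene')['frame']
cv2.imwrite('pics/b.png',np.hstack([w[::1,::1],s[:, 200:480]])[:,:,::-1])
E
```

```text
time: 6.27
position: [0.4772, 0.2107, 0.2568]
tool_rot: [0.763, 0.646, -0.001, -0.0]
ft_force: [-0.2, -0.3, -0.9]
grip_width: 0.0175
grip_force: 40.0
[0.4772316  0.21066644 0.25681693] (array([ 1.470e-02, -1.460e-02,  2.299e-01,  1.000e-04]), np.float64(1.4059))
```

View pics/b.png

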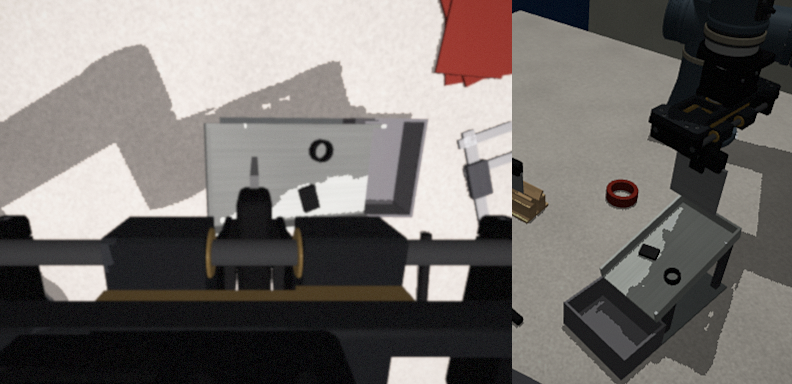

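The blade, with its far corner at (254,157), hangs square over the tray. It is upslope of the ring at (320,150) and the coupon at (308,197). I'll lower it now.

```bash
python3 -m handwheel '[[0.012,-0.014,0.06,0],[0.012,-0.014,0.12,0],[0.012,-0.014,0.17,0],[0.012,-0.014,0.19,0],[0.012,-0.014,0.19,0],[0.012,-0.014,0.19,0],[0.012,-0.014,0.19,0]]'; python3 - <<'E'
from h import *; from rig import robot,vision
o=robot.get_obs()
T=trayT(*np.load('tray.npy'))
P=(T@[-.05,-.002,0,1])[:3]+[0,0,.079]
print(o['position'],goto(o,P,1.405),o['ft_force'],o['moment'])
E
python3 -m handwheel '[[0,0,0.007,0],[0,0,0.013,0],[0,0,0.02,0],[0,0,0.02,0],[0,0,0.02,0]]'
python3 -m handwheel '[[0,0,0.004,0],[0,0,0.004,0],[0,0,0.004,0]]'
python3 -m handwheel '[[0,0,0.004,0],[0,0,0.004,0],[0,0,0.004,0]]'
```

```text
time: 6.95
position: [0.4753, 0.2154, 0.2017]
tool_rot: [0.763, 0.646, 0.001, 0.0]
ft_force: [-0.4, -0.8, -1.9]
grip_width: 0.0175
grip_force: 40.0
[0.47528529 0.21537868 0.20172507] (array([-0.0001, -0.0062,  0.0462, -0.0001]), np.float64(1.4044)) [-0.41391147 -0.79211458 -1.86164497] [-0.06051902 -0.06959505  0.00068284]
time: 7.37
position: [0.4742, 0.2157, 0.1948]
tool_rot: [0.763, 0.646, -0.0, -0.0]
ft_force: [-0.1, -0.6, -1.5]
grip_width: 0.0178
grip_force: 40.0
time: 7.62
position: [0.4743, 0.2157, 0.1936]
tool_rot: [0.763, 0.646, -0.0, -0.0]
ft_force: [-0.1, -0.7, -1.4]
grip_width: 0.0179
grip_force: 40.0
time: 7.87
position: [0.4743, 0.2157, 0.1924]
tool_rot: [0.763, 0.646, -0.0, -0.0]
ft_force: [0.1, 0.3, -3.2]
grip_width: 0.0174
grip_force: 40.0
```

```bash
for i in 1; do python3 -m handwheel '[[0,0,0.004,0],[0,0,0.004,0],[0,0,0.004,0]]' | egrep 'posit|ft'
python3 -m handwheel '[[0,0,0.003,0],[0,0,0.003,0],[0,0,0.003,0]]'| egrep 'posit|ft'
python3 -m handwheel '[[0,0,0.003,0],[0,0,0.003,0],[0,0,0.003,0]]'| egrep 'posit|ft'; done
```

```text
position: [0.4742, 0.2157, 0.1912]
ft_force: [-0.1, -0.0, -2.7]
position: [0.4743, 0.2157, 0.1903]
ft_force: [0.3, -0.6, -2.6]
position: [0.4743, 0.2157, 0.1894]
ft_force: [1.0, -0.2, -1.5]
```

```bash
python3 -m handwheel '[[0,0,0.003,0],[0,0,0.003,0],[0,0,0.003,0]]'| egrep 'posit|ft'
python3 -m handwheel '[[0,0,0.002,0],[0,0,0.002,0],[0,0,0.002,0]]'| egrep 'posit|ft'
```

```text
position: [0.4743, 0.2157, 0.1885]
ft_force: [0.6, -0.1, -0.7]
position: [0.4743, 0.2157, 0.1879]
ft_force: [-0.6, 0.1, -1.8]
```

```bash
python3 -m handwheel '[[0,0,0.003,0],[0,0,0.003,0],[0,0,0.003,0]]'| egrep 'posit|ft'
python3 -m handwheel '[[0,0,0.002,0],[0,0,0.002,0],[0,0,0.002,0]]'| egrep 'posit|ft'
```

```text
position: [0.4745, 0.2157, 0.1872]
ft_force: [-0.2, -0.3, -0.8]
position: [0.4746, 0.2157, 0.187]
ft_force: [-1.6, -1.2, 5.2]
```

```bash
python3 -m handwheel '[[0,0,-0.006,0],[0,0.02,-0.0007,0],[0,0.04,0.0046,0],[0,0.06,0.01,0],[0,0.08,0.0153,0],[0,0.1,0.0206,0],[0,0.12,0.0259,0],[0,0.14,0.0312,0],[0,0.16,0.0366,0],[0,0.18,0.0419,0],[0,0.2,0.0472,0],[0,0.22,0.0525,0],[0,0.24,0.0578,0],[0,0.26,0.0632,0],[0,0.28,0.0685,0],[0,0.3,0.0738,0],[0,0.3,0.0738,0],[0,0.3,0.0738,0]]'; python3 - <<'E'
from h import *; from rig import robot,vision
o=robot.get_obs(); T=trayT(*np.load('tray.npy')); print(np.linalg.inv(T)@np.r_[o['position']-[0,0,.079],1])
w=vision.camera('wrist')['frame'];s=vision.camera('scene')['frame']
cv2.imwrite('pics/c.png',np.hstack([w,s[:, 200:480]])[:,:,::-1])
E
```

```text
time: 11.12
position: [0.5634, 0.2007, 0.1641]
tool_rot: [0.763, 0.646, -0.0, -0.0]
ft_force: [0.3, 1.1, -1.0]
grip_width: 0.0174
grip_force: 40.0
[ 4.41639461e-02 -1.89902512e-03  4.89897288e-04  1.00000000e+00]
```

View pics/c.png

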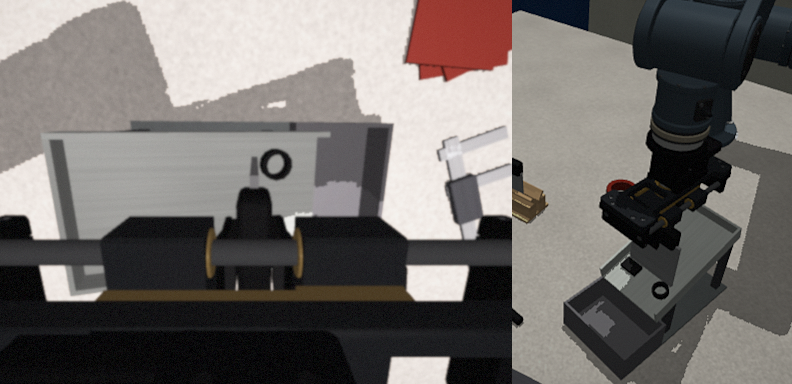

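Both pieces are ahead of the blade: the ring is at wrist pixel (276,164), and the coupon is just in front of the blade in the scene view. I'll continue over the lip.

```bash
python3 -m handwheel '[[0,0.014,0.0037,0],[0,0.028,0.0074,0],[0,0.042,0.0112,0],[0,0.056,0.0149,0],[0,0.07,0.0186,0],[0,0.084,0.0223,0],[0,0.098,0.026,0],[0,0.112,0.0298,0],[0,0.126,0.0335,0],[0,0.14,0.0372,0],[0,0.154,0.041,0],[0,0.168,0.0447,0],[0,0.182,0.0484,0],[0,0.196,0.0521,0],[0,0.21,0.0559,0],[0,0.224,0.0596,0],[0,0.238,0.063,0],[0,0.238,0.063,0],[0,0.238,0.063,0]]'; python3 - <<'E'
from h import *; from rig import robot,vision
o=robot.get_obs(); T=trayT(*np.load('tray.npy')); print(np.linalg.inv(T)@np.r_[o['position']-[0,0,.079],1])
w=vision.camera('wrist')['frame'];s=vision.camera('scene')['frame']
for l in ['ring_mid','coupon_mid']:
  for d in vision.look_for('scene',l)[:2]: print(l,d)
cv2.imwrite('pics/d.png',np.hstack([w,s[:, 200:480]])[:,:,::-1])
E
```

```text
time: 12.8
position: [0.6337, 0.189, 0.1453]
tool_rot: [0.763, 0.646, -0.0, -0.0]
ft_force: [-0.2, -0.2, -2.0]
grip_width: 0.018
grip_force: 40.0
[ 1.17893209e-01 -1.90024552e-03  5.80714293e-04  1.00000000e+00]
ring_mid {'point': [339.8, 312.8], 'conf': 0.56}
coupon_mid {'point': [313.5, 289.6], 'conf': 0.65}
```

View pics/d.png

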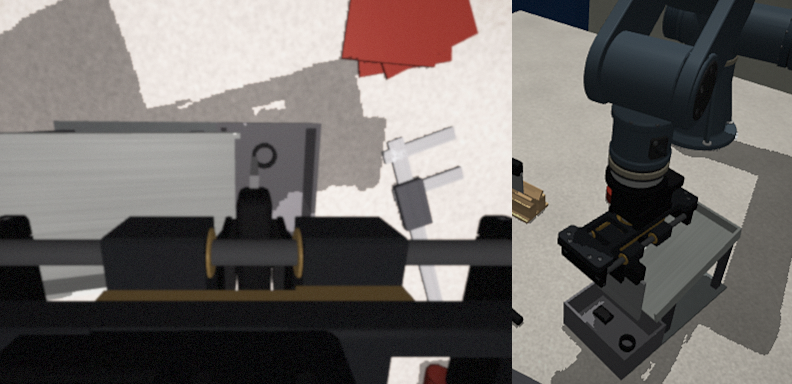

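Both pieces are in the cup: scene crop (603,313) and (627,343), confirmed by the detector. I'll lift and go back to the rack.

```bash
python3 -m handwheel '[[0,0,-0.05,0],[0,0,-0.15,0],[0,0,-0.25,0],[0,0,-0.33,0],[0,0,-0.38,0],[0,0,-0.38,0],[0,0,-0.38,0],[0,0,-0.38,0]]'; python3 - <<'E'
from h import *; from rig import robot
o=robot.get_obs(); print(o['position'],goto(o,[.5177,-.2417,.26],1.6205))
E
```

```text
time: 13.67
position: [0.6324, 0.1889, 0.2579]
tool_rot: [0.763, 0.646, -0.001, -0.001]
ft_force: [0.2, 0.2, -2.2]
grip_width: 0.0177
grip_force: 40.0
[0.63236352 0.18894713 0.2579467 ] (array([-1.4789, -0.1404, -0.0052, -0.0343]), np.float64(1.4052))
```

```bash
python3 -m handwheel '[[-0.05,-0.005,0,0],[-0.15,-0.014,0,0],[-0.25,-0.023,0,-0.005],[-0.35,-0.033,0,-0.01],[-0.45,-0.042,0,-0.015],[-0.55,-0.051,0,-0.02],[-0.64,-0.06,0,-0.025],[-0.7,-0.067,0,-0.03],[-0.74,-0.07,0,-0.0343],[-0.74,-0.07,0,-0.0343],[-0.74,-0.07,0,-0.0343]]'; python3 - <<'E'
from h import *; from rig import robot
o=robot.get_obs(); print(o['position'],goto(o,[.5177,-.2417,.26],1.6205))
E
```

```text
time: 14.58
position: [0.5752, -0.0272, 0.2582]
tool_rot: [0.69, 0.724, -0.001, -0.001]
ft_force: [1.2, 0.9, -1.7]
grip_width: 0.0177
grip_force: 40.0
[ 0.57517268 -0.02719566  0.25820237] (array([-7.052e-01, -2.250e-01, -6.200e-03, -4.000e-04]), np.float64(1.6178))
```

```bash
python3 -m handwheel '[[-0.05,-0.016,0,0],[-0.15,-0.048,0,0],[-0.25,-0.08,0,0],[-0.35,-0.112,0,0],[-0.45,-0.144,0,0],[-0.55,-0.176,0,0],[-0.64,-0.205,0,0],[-0.69,-0.22,0,-0.0004],[-0.705,-0.225,0,-0.0004],[-0.705,-0.225,0,-0.0004],[-0.705,-0.225,0,-0.0004],[-0.705,-0.225,0,-0.0004]]'; python3 -m handwheel '[[0,0,0,0],[0,0,0,0],[0,0,0,0],[0,0,0,0]]' | egrep 'zzz'; python3 - <<'E'
from h import *; from rig import robot,vision
o=robot.get_obs(); print(o['position'],goto(o,[.5177,-.2417,.1],1.6205))
w=vision.camera('wrist')
np.savez('w2.npz',K=w['K'],E=w['hand_eye'],p=o['position'],r=o['tool_rot'],frame=w['frame'])
s=vision.camera('scene')['frame']
cv2.imwrite('pics/e.png',np.hstack([w['frame'],cv2.resize(s[85:235,100:212],(280,375)) .copy() if 0 else cv2.copyMakeBorder(cv2.resize(s[85:235,100:212],(280,375)),0,9,0,0,0)])[:,:,::-1])
E
```

```text
time: 15.58
position: [0.5196, -0.2392, 0.2591]
tool_rot: [0.688, 0.726, 0.0, -0.001]
ft_force: [0.3, 0.2, -1.8]
grip_width: 0.018
grip_force: 40.0
[ 0.51953931 -0.24047807  0.25950954] (array([-0.0037, -0.0064,  0.5317,  0.0006]), np.float64(1.624))
```

View pics/e.png

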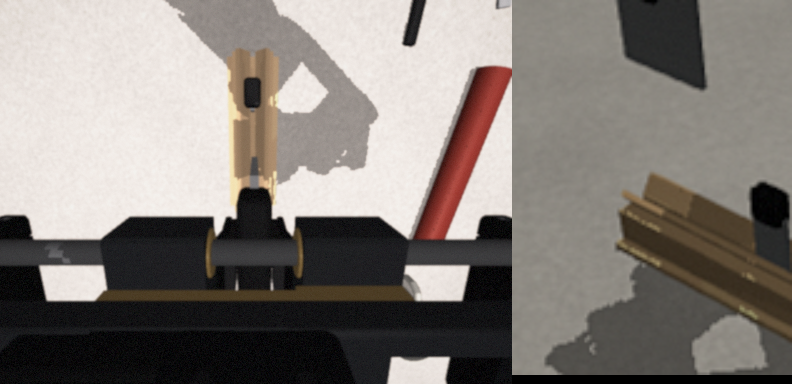

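The blade is over the groove and the narrow scraper at (252,92) hasn't moved. I'll lower it, with a correction on the way.

```bash
python3 -m handwheel '[[-0.0037,-0.006,0.06,0.0006],[-0.0037,-0.006,0.15,0.0006],[-0.0037,-0.006,0.24,0.0006],[-0.0037,-0.006,0.33,0.0006],[-0.0037,-0.006,0.38,0.0006],[-0.0037,-0.006,0.395,0.0006],[-0.0037,-0.006,0.395,0.0006],[-0.0037,-0.006,0.395,0.0006],[-0.0037,-0.006,0.395,0.0006],[-0.0037,-0.006,0.395,0.0006],[-0.0037,-0.006,0.395,0.0006]]'; python3 - <<'E'
from h import *; from rig import robot,vision
o=robot.get_obs(); print(o['position'],goto(o,[.5177,-.2417,.1],1.6205))
E
```

```text
time: 16.93
position: [0.5183, -0.2427, 0.1422]
tool_rot: [0.69, 0.724, 0.0, 0.001]
ft_force: [-0.3, -0.2, -1.6]
grip_width: 0.0176
grip_force: 40.0
[ 0.51828358 -0.24269881  0.14218811] (array([ 0.0037, -0.0021,  0.1406, -0.0002]), np.float64(1.6194))
```

```bash
python3 -m handwheel '[[0.003,-0.002,0.03,0],[0.003,-0.002,0.06,0],[0.003,-0.002,0.09,0],[0.003,-0.002,0.12,0],[0.003,-0.002,0.13,0],[0.003,-0.002,0.13,0],[0.003,-0.002,0.13,0],[0.003,-0.002,0.13,0]]';python3 -m handwheel '[[0,0,0.013,0],[0,0,0.02,0],[0,0,0.02,0],[0,0,0.02,0]]'; python3 -m handwheel '[[0,0,0.007,0],[0,0,0.013,0],[0,0,0.013,0],[0,0,0.013,0]]'
```

```text
time: 17.6
position: [0.5169, -0.2414, 0.1019]
tool_rot: [0.69, 0.724, -0.0, -0.0]
ft_force: [0.1, -0.0, -1.9]
grip_width: 0.0176
grip_force: 40.0
time: 17.93
position: [0.5168, -0.2413, 0.0958]
tool_rot: [0.69, 0.724, -0.0, -0.0]
ft_force: [0.0, -0.2, -1.7]
grip_width: 0.0178
grip_force: 40.0
time: 18.27
position: [0.5169, -0.2413, 0.0919]
tool_rot: [0.69, 0.724, -0.0, -0.0]
ft_force: [0.8, -1.1, -1.3]
grip_width: 0.0177
grip_force: 40.0
```

```bash
python3 -m handwheel '[[0,0,0.007,0],[0,0,0.014,0],[0,0,0.014,0],[0,0,0.014,0]]'|egrep 'pos|ft'; python3 -m handwheel '[[0,0,0.004,0],[0,0,0.004,0],[0,0,0.004,0]]'|egrep 'pos|ft'; python3 -m handwheel '[[0,0,0.003,0],[0,0,0.003,0],[0,0,0.003,0]]'|egrep 'pos|ft'
```

```text
position: [0.5168, -0.2413, 0.0876]
ft_force: [0.6, -0.2, -1.8]
position: [0.5169, -0.2413, 0.0866]
ft_force: [-0.5, 0.5, -1.7]
position: [0.5169, -0.2414, 0.0857]
ft_force: [-0.5, 0.1, -1.1]
```

```bash
python3 -m handwheel '[[0,0,0.003,0],[0,0,0.003,0],[0,0,0.003,0]]'|egrep 'pos|ft'; python3 -m handwheel '[[0,0,0.003,0],[0,0,0.003,0],[0,0,0.003,0]]'|egrep 'pos|ft'
```

```text
position: [0.5169, -0.2413, 0.0848]
ft_force: [0.9, -0.5, -1.4]
position: [0.5169, -0.2414, 0.0839]
ft_force: [0.8, -0.3, -1.0]
```

```bash
python3 -m handwheel '[[0,0,0.002,0],[0,0,0.002,0],[0,0,0.002,0]]'|egrep 'pos|ft'; python3 -m handwheel '[[0,0,0.002,0],[0,0,0.002,0],[0,0,0.002,0]]'|egrep 'pos|ft'
```

```text
position: [0.517, -0.2414, 0.0838]
ft_force: [-0.8, 0.6, 3.5]
position: [0.5171, -0.2414, 0.0837]
ft_force: [-0.9, 1.3, 7.2]
```

Contact with the groove floor, at the same height as the grasp. I'll ease off slightly, open gently and rise.

```bash
python3 -m handwheel '[[0,0,-0.003,0],[0,0,-0.003,0],[0,0,-0.003,0]]'|egrep 'pos|ft'; python3 -m handwheel '[[0,0,-0.003,0],[0,0,-0.003,0],[0,0,-0.003,0],[0,0,-0.003,0],[0,0,-0.003,0],[0,0,-0.003,0],[0,0,-0.003,0],[0,0,-0.003,0],[0,0,-0.003,0],[0,0,-0.003,0],[0,0,-0.003,0],[0,0,-0.003,0]]' 100; python3 -m handwheel '[[0,0,-0.05,0],[0,0,-0.12,0],[0,0,-0.2,0],[0,0,-0.3,0],[0,0,-0.4,0],[0,0,-0.5,0],[0,0,-0.5,0],[0,0,-0.5,0],[0,0,-0.5,0],[0,0,-0.5,0]]'; python3 - <<'E'
from h import *; from rig import robot,vision
o=robot.get_obs(); w=vision.camera('wrist')
for c in ('scene','top'):
    s=vision.camera(c)['frame']
    for l in ['ring_mid','coupon_mid','scraper_grip']: print(c,l,[(d['point'],d['conf']) for d in vision.look_for(c,l)[:2]])
    if c=='scene': sc=s
cv2.imwrite('pics/f.png',np.hstack([w['frame'],cv2.copyMakeBorder(np.vstack([cv2.resize(sc[125:225,120:260],(280,200)),cv2.resize(sc[260:375,240:400],(280,180))]),0,4,0,0,0)])[:,:,::-1])
E
```

```text
position: [0.5172, -0.2415, 0.0838]
ft_force: [-1.3, -0.2, 3.2]
time: 21.35
position: [0.517, -0.2413, 0.0845]
tool_rot: [0.69, 0.724, 0.0, -0.0]
ft_force: [0.4, 0.7, 0.0]
grip_width: 0.0846
grip_force: 0.0
time: 22.18
position: [0.5159, -0.2407, 0.2329]
tool_rot: [0.69, 0.724, -0.0, -0.002]
ft_force: [-1.0, -0.7, -0.3]
grip_width: 0.0873
grip_force: 0.0
scene ring_mid [([344.6, 312.2], 0.62)]
scene coupon_mid [([313.5, 292.6], 0.81)]
scene scraper_grip [([154.7, 169.6], 0.77)]
top ring_mid []
top coupon_mid []
top scraper_grip [([197.2, 383.7], 0.66)]
```

View pics/f.png

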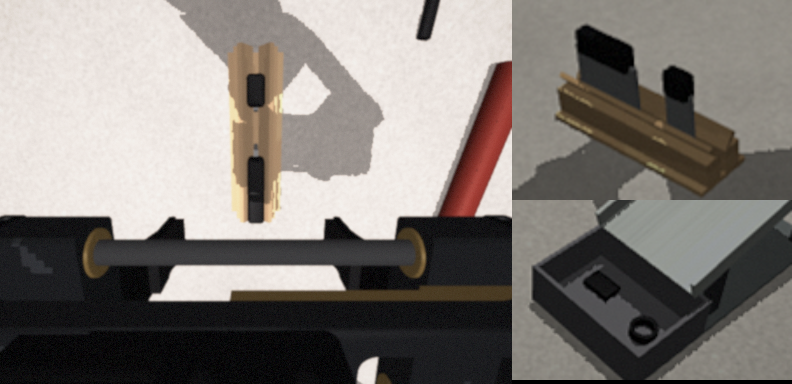

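The scraper stands in the groove where it came from, at wrist pixel (256,190). Both offcuts lie in the cup, and the robot isn't touching anything.

```bash
python3 -c "
from rig import job
print(job.hand_in())"
```

```text
the job is handed in; nothing more can be done
None
```

I swept both offcuts into the cup with the scraper blade, stood the scraper back upright in its original place in the rack, and handed the job in at about 22 s of the allowed 64 s; the hand-in returned no verdict.

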